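# Hang the second shelf bracket on the slotted upright

### The arm

A 7-joint arm with a two-finger parallel gripper is mounted at the origin on the work surface. World frame = base frame: x ahead of the robot, y to its left, z up, the work surface at z = 0. Lengths are in m, angles in rad, forces in N, time in s.
With the tool pointing down it reaches from about 0.4 to 0.85 m from the base axis. Payload 10.4 kg.
Tool frame: the origin (TCP) lies midway between the tips of the shut fingers; the grasp point (between the pads) lies 19 mm behind it; z points along the fingers, y is the line along which they close (so a half turn about z gives the same grasp; the last joint's range is limited). The gripper opens to 87 mm and grips with 3 to 60 N. Pads are 19 mm wide; open, the fingers measure 117 mm over their backs; the gripper's body (75 mm by 190 mm) begins 51 mm behind the grasp point.
Start: joints at [-1.369, 0.332, -0.065, 1.46, 0.022, 1.35, -0.088], TCP at [0.139, 0.609, 0.223] pointing down, gripper open.
Joint ranges: [-2.6, 2.6], [-0.5, 2.12], [-1.47, 1.34], [0.16, 2.42], [-1.27, 4.41], [0.06, 2.06], [-2.6, 2.6]. Speed limits (rad/s): [2.22, 2.22, 2.79, 2.79, 3.14, 3.14, 3.14].

### API

Orientations are given as [roll, pitch, yaw] about the fixed x, y, z axes, in that order (R = Rz(yaw) Ry(pitch) Rx(roll)).
In Python, from bench import ctrl gives the robot as it stands.
- The arm moves only by the tool apply_moves, never from a script. Its argument "targets" is a list of rows, each a list of 2 entries, a list of its own where there are three numbers: the shift along the tool's x, y, z as a fraction of full scale, then the turn, a rotation vector about the tool's x, y, z as a fraction of full scale. In form: [[[dx, dy, dz], [ax, ay, az]], ...]. A call has 1 to 10 rows; each row is the pose to reach, as a shift and turn from the pose commanded when the call began, along the tool's axes at that moment, turning the shorter way round; what a row does not reach only later rows make up. Full scale, the value 1, is 0.15 m for a shift and 180 degrees for a turn. A row lasts 1/10 s, in which the tool goes at most 50 mm and 8.59 degrees, less where a joint would pass 70% of its speed; a pose out of reach is approached as far as the arm can. A call with a number of a shift or a turn outside -1 to 1 is refused whole. A call with a gripper value outside its range is refused whole. "gripper" is the closure, from 0 (fully open) to 1 (shut), set as the call begins (left out, the last holds). The fingers move at their own pace and stop on an object; "grip_force" is the grip in N (left out, the last holds). Time passes only in rows, so rows that repeat a pose let the fingers close. It gives the time, the measured TCP pose, the force, the opening and the grip force at its end, in the units of the state.
- ctrl.read_state(): the state, without advancing time (a new reading comes with each control period).
- ctrl.camera(name): name is "side" or "top"; returns a dict with "img" (420x560x3 uint8, red, green, blue), "K" (3x3 intrinsics, pixels), "eye" and "orientation" of the camera in the world. Camera axes: x right, y down, z forward; pixel columns grow to the right and rows downward; lengths in m; the calibration is good to about 2 mm. A picture is of the moment at which its call begins. There is no depth.
- ctrl.close_job(): hands the job in; it is judged then, once.
The state is a dict: "time": time; "joint_positions": joint angles; "joint_vel": joint speeds; "joint_torque": joint torques, N m; "ee_pos": TCP position; "ee_rot": TCP orientation; "force": force on the tool from outside, world axes, zero at the start; "torque": the same for the moment, N m; "grip_width": finger opening in m; "gripper_force": force on a finger pad.
Only numpy, scipy, OpenCV 4.12 (cv2) and the standard library are available. Lean on these libraries where they do the work, as an engineer would, in place of code of your own. Each camera call takes 0.05 s, during which the arm holds its last target. There are 200 camera calls.

### The job

Hang the loose shelf bracket on the bare slotted upright, level with the bracket that already hangs on the other upright: feel its claws into the matching slots, then press it down firmly but without forcing until it clicks past the spring clip and sits fully home. Let go of it and leave the balance, dish, jar and scoop where they are.

Things in the scene. Friction and masses are not known exactly. Their poses are not given: they have to be found in the camera images.
- bracket_mid (a point): Middle of the loose grey steel shelf bracket (150 long, 24 wide, 70 high, 0.2 to 0.31 kg; U section, open below), which stands on its lower edge; x towards its claws, z up. Back edge at x +75, flat top at z +35 (an 8 mm lug on it at x -75). Lower edge flat from x +75 to -15, then rising to z 0 at x -75. Grips well across its 24 mm width, pads half-way up.
- bracket_claw (a point): Back edge of the loose bracket at the underside of its lower claws' necks, midway between them (75 mm +x, 23 mm below bracket_mid). Claws are 4 mm thick, 10 mm left and right of the middle, stick out 7 mm (barbs 9.5) to +x and span 11 mm below to 9 mm above their necks' undersides; a second pair sits 40 mm higher. All four enter together, held 11 to 16 mm above home.
- spine: Grey service spine, 400 by 90 by 104 high, fixed; origin under its centre, x away from the robot, y left. Two alike upright steel posts, 305 high, are clamped to the rails on its front, feet level with its origin: front faces in its plane x -73, centres set by eye at y +-120, up to 8 mm out either way. One carries the mate; the bare one, on the other side, must be found by sight or feel.
- mate_mid (a point): Middle of the identical bracket that already hangs fully home on one upright; axes as bracket_mid, yaw that of the spine. It sits 75 mm before its upright's front face and 203 mm above its foot: the undersides of its lower and upper necks rest on the sills 180 and 220 mm up, its back edge flat on the face. The loose one has to end level with it on the other upright.
- clip (a joint): Bare upright: 42 wide, 28 deep, back open; 4 thick front with two columns of slots 10 mm left and right of its middle, 6 wide, 25 high, sills 60, 100 .. 260 mm up. Joint: the spring clip behind the 220 sill, pushed back 0 to 2.2 mm by the claws' barbs. The bracket hangs on it 3.5 mm above home; 15 to 21 N more takes it past, it clicks at 1.5 mm and drops on the rigid sills (reads 0.6).
- balance: Bystander: white laboratory balance with a round steel pan, 230 by 190, pan top 78 high; origin at the centre of its underside.
- dish: Bystander: shallow glass dish, 90 across, 16 high, lying on the balance's pan; origin at the centre of its underside.
- jar: Bystander: clear sample jar with a black lid, 64 across, 95 high; origin at the centre of its underside.
- scoop: Bystander: steel sample scoop lying on the bench, 46 wide, 26 high; origin under its trough, wooden handle to its -x up to 120 away, trough end 55 to +x.
Mind the look-alikes: they are no part of the job. What is shaped like the part that bears bracket_mid but green or turquoise is not meant.

How it is judged:
On the way, in this order (a step that is already met when the one before it is completed fails the run):
1. the loose bracket is picked up off the bench (height (world z) of bracket_mid above 0.08 m), for 0.1 s.
2. its claws are through the matching slots of the bare upright (x of bracket_mid in the frame of spine between -0.152 and -0.144 m and (y of bracket_mid in the frame of spine between 0.108 and 0.132 m or y of bracket_mid in the frame of spine between -0.132 and -0.108 m) and horizontal distance between bracket_mid and mate_mid above 0.2 m and z of bracket_mid in the frame of spine between 0.198 and 0.222 m), for 0.1 s.
At the end, for the whole second after the job is handed in: The bracket hangs at rest on the bare upright, level with its mate: back edge within 3 mm of the upright's face, middle at 203 mm above the upright's foot (-2.5, +1.5 mm: past the clip, on its sills), upright within 2 degrees, square to the spine within 3.4 degrees (x of bracket_mid in the frame of spine between -0.151 and -0.145 m and (y of bracket_mid in the frame of spine between 0.108 and 0.132 m or y of bracket_mid in the frame of spine between -0.132 and -0.108 m) and horizontal distance between bracket_mid and mate_mid above 0.2 m and z of bracket_mid in the frame of spine between 0.2005 and 0.2045 m and angle between the z axis of bracket_mid and the z axis of spine, either way round below 0.035 rad and angle between the x axis of bracket_mid and the x axis of spine, either way round below 0.06 rad and linear speed of bracket below 0.01 m/s); the robot touches nothing.
It fails at once if the bracket is forced: its contact forces on the upright add up to more than 160 N (pressing home with 25 N beside the upright makes about 105 N) (contact force between bracket and upright above 160 N).
It fails at once if the balance, dish, jar or scoop is moved by more than 10 mm (distance of any of balance, dish, jar, scoop from where it was at the start of the episode above 0.01 m).
It also fails if it takes over 70 s, if anything falls off the work surface, if the arm or the gripper's body presses on something with over 40 N, if the wrist force passes 120 N, or if a joint passes its speed limit or range.

## Working session

There is one attempt and no reset: what is moved stays moved. The work goes in short steps, Python scripts to look and compute and a tool call to move; the robot and the scene stay as the last step left them, time stands still between calls to the robot, and variables do not carry over. Pictures are saved under pics/ and viewed, at most 12 in all, crops included, and the job is handed in when it is done.

Besides the shell and the picture viewer there is one more tool, called after "Request:" as name(argument=value, ...) on one line, values as JSON. apply_moves: Moves the arm, as the interface text tells. Its arguments: {"type":"object","properties":{"targets":{"type":"array"},"gripper":{"type":"number"},"grip_force":{"type":"number"}},"required":["targets"]}

```bash
ls; mkdir -p pics; python3 - <<'E'
from bench import ctrl
import cv2,numpy as np
for n in("side","top"):
    c=ctrl.camera(n); cv2.imwrite(f"pics/{n}0.png",c["img"][:,:,::-1]); print(n,c["K"],c["eye"],c["orientation"])
s=ctrl.read_state(); print(s)
E
```

```text
pics
side [[402.00942499   0.         280.23940772]
 [  0.         402.00942499 214.07710169]
 [  0.           0.           1.        ]] [ 0.30690345 -0.96857106  0.7272437 ] [-2.09399404 -0.01747413 -0.22220035]
top [[498.94169443   0.         280.37040441]
 [  0.         498.94169443 212.7826014 ]
 [  0.           0.           1.        ]] [0.41064165 0.02331646 1.40686251] [-3.06138015e+00  2.90415044e-03 -1.55486267e+00]
{'time': 0.1, 'joint_positions': array([-1.36858482,  0.33279441, -0.0647265 ,  1.46087027,  0.02158483,
        1.34993029, -0.08846067]), 'joint_vel': array([-0.0012069 , -0.00164156,  0.0003876 , -0.00014707,  0.0004839 ,
        0.00206289,  0.00101767]), 'joint_torque': array([ 1.93487940e-03, -6.24538636e+01,  2.49485811e-02, -3.90719032e+01,
       -6.14179345e-02,  3.65773367e-02,  1.27380863e-04]), 'ee_pos': array([0.13922955, 0.60892072, 0.22183631]), 'ee_rot': array([-3.14028571e+00,  3.78216916e-05,  2.91686171e+00]), 'force': array([ 0.51478929, -1.15305344,  0.30626206]), 'torque': array([-0.00475371, -0.00856812,  0.01549456]), 'gripper_force': 0.0, 'grip_width': 0.08687976852422977}
```

View pics/side0.png

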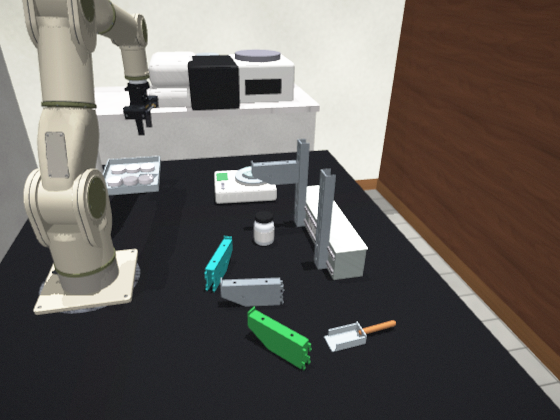

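View pics/top0.png

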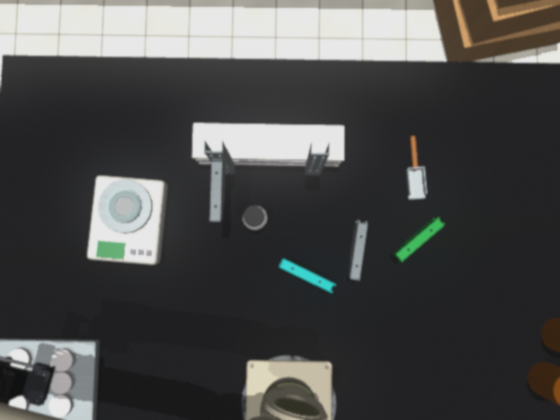

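```bash
cat > h.py <<'E'
import numpy as np,cv2
from scipy.spatial.transform import Rotation as R
CAM={"side":(402.00942499,280.23940772,214.07710169,[0.30690345,-0.96857106,0.7272437],[-2.09399404,-0.01747413,-0.22220035]),
"top":(498.94169443,280.37040441,212.7826014,[0.41064165,0.02331646,1.40686251],[-3.06138015,2.90415044e-03,-1.55486267])}
def proj(n,P):
    f,cx,cy,e,o=CAM[n]; q=(np.atleast_2d(P)-e)@R.from_euler("xyz",o).as_matrix()
    return np.c_[f*q[:,0]/q[:,2]+cx,f*q[:,1]/q[:,2]+cy]
def ray(n,u,v):
    f,cx,cy,e,o=CAM[n]; d=R.from_euler("xyz",o).as_matrix()@[(u-cx)/f,(v-cy)/f,1]
    return np.array(e),d/np.linalg.norm(d)
def atz(n,u,v,z):
    e,d=ray(n,u,v); return e+d*(z-e[2])/d[2]
def tri(a,b):
    (e1,d1),(e2,d2)=ray("top",*a),ray("side",*b)
    t=np.linalg.lstsq(np.c_[d1,-d2],e2-e1,rcond=None)[0]
    p,q=e1+t[0]*d1,e2+t[1]*d2; return (p+q)/2,np.linalg.norm(p-q)
E
python3 - <<'E'
import cv2
def crop(n,x,y,w,h,s): 
    im=cv2.imread(f"pics/{n}0.png")[y:y+h,x:x+w]; return cv2.resize(im,None,fx=s,fy=s,interpolation=cv2.INTER_CUBIC)
cv2.imwrite("pics/c1.png",crop("top",180,110,200,190,3)) if 0 else cv2.imwrite("pics/c1.png",crop("top",185,115,200,150,4))
cv2.imwrite("pics/c2.png",crop("side",205,130,190,180,1) if 0 else crop("side",210,130,160,180,3.3))
cv2.imwrite("pics/c3.png",__import__("numpy").hstack([crop("side",210,265,80,50,5),crop("top",330,210,70,50,5)[:, :350]]))
E
```

```text
(no output)
```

View pics/c1.png

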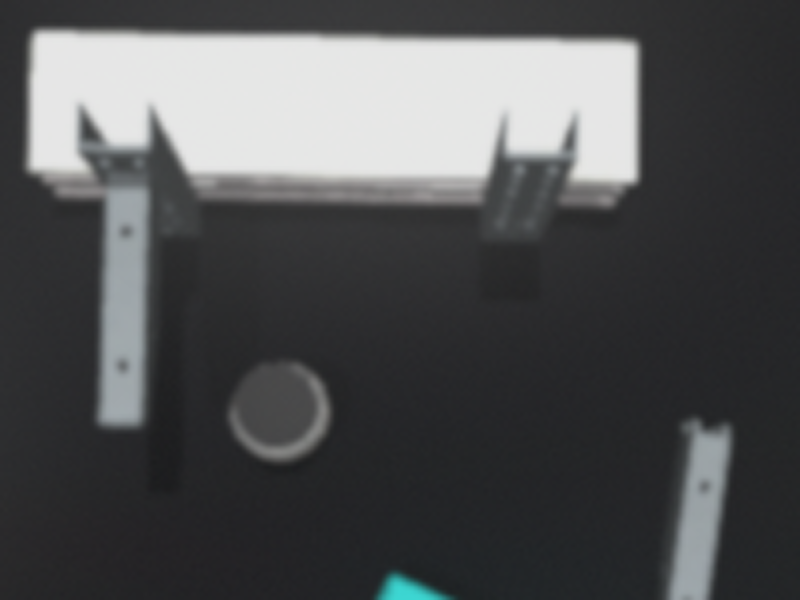

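View pics/c2.png

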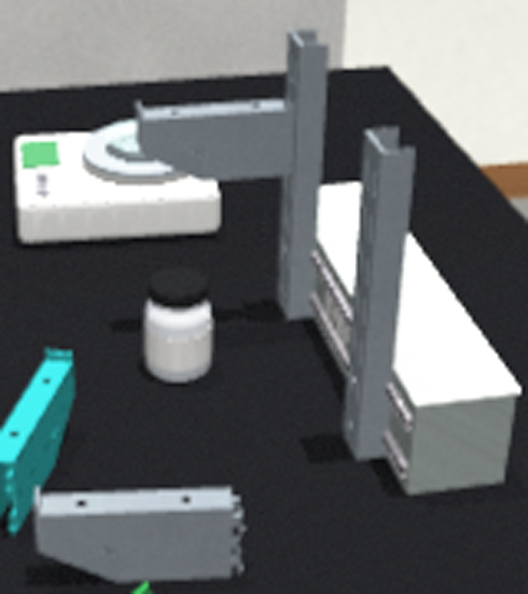

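View pics/c3.png

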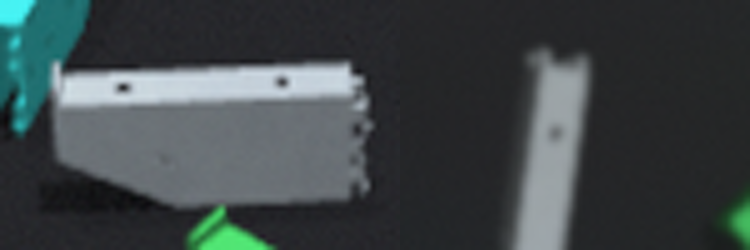

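```bash
cat >> h.py <<'E'
from scipy.ndimage import map_coordinates,gaussian_filter
from scipy.optimize import least_squares
def edgefit(imgs,edges,p0,pose,w=4.0,it=8,shrink=0.08,verbose=True,prior=None,sig=0.7):
    """edges: [(cam,P0,P1)] local; pose(p)->(Rmat,t). refine p by nearest strong image edges"""
    g={n:gaussian_filter(cv2.cvtColor(i,cv2.COLOR_RGB2GRAY).astype(float),sig) for n,i in imgs.items()}
    def pts(p,e):
        Rm,t=pose(p); s=np.linspace(shrink,1-shrink,20)[:,None]
        P=np.array(e[1])*(1-s)+np.array(e[2])*s; return proj(e[0],P@Rm.T+t)
    p=np.array(p0,float)
    for k in range(it):
        ww=max(1.5,w*(1-k/it)); tg=[]
        for e in edges:
            q=pts(p,e); d=q[-1]-q[0]; n=np.array([-d[1],d[0]])/np.linalg.norm(d)
            o=np.arange(-ww,ww+.01,.25); S=q[:,None]+o[None,:,None]*n
            v=map_coordinates(g[e[0]],[S[...,1],S[...,0]],order=1); gr=abs(np.gradient(v,axis=1))
            wt=gr**3; m=(wt*o).sum(1)/(wt.sum(1)+1e-9); tg.append((q+m[:,None]*n,n,np.minimum(gr.max(1)/3,1)))
        def res(x):
            r=np.concatenate([((pts(x,e)-T)@n)*c for e,(T,n,c) in zip(edges,tg)])
            return r if prior is None else np.r_[r,prior(x)]
        p=least_squares(res,p,loss="soft_l1",f_scale=.5).x
    if verbose:
        for e,(T,n,c) in zip(edges,tg): 
            r=(T-pts(p,e))@n; print(" ",e[0],e[1],e[2],"mean %.2f std %.2f c %.2f"%(r.mean(),r.std(),c.mean()))
    return p
def zpose(p): return R.from_euler("z",p[3]).as_matrix(),np.array(p[:3])
# bracket edges, local to bracket_mid
T=.035;W=.012
BR=[("top",[-.075,W,T],[.075,W,T]),("top",[-.075,-W,T],[.075,-W,T]),("side",[-.07,W,T],[.075,W,T]),
 ("side",[-.075,-W,T],[.075,-W,T]),("side",[-.015,-W,-T],[.075,-W,-T]),("side",[-.075,-W,0],[-.015,-W,-T])]
# upright, local: foot centre of front face
UP=[("top",[0,-.021,.305],[0,.021,.305]),("top",[0,.021,.13],[0,.021,.305]),("top",[0,-.021,.13],[0,-.021,.305]),
 ("side",[0,.021,.03],[0,.021,.305]),("side",[0,-.021,.03],[0,-.021,.305]),("side",[.028,-.021,.11],[.028,-.021,.305])]
SP=[("top",[-.045,-.2,.104],[-.045,.2,.104]),("top",[.045,-.2,.104],[.045,.2,.104]),("top",[-.045,-.2,.104],[.045,-.2,.104]),
 ("top",[-.045,.2,.104],[.045,.2,.104]),("side",[-.045,-.2,.104],[.045,-.2,.104]),("side",[.045,-.2,0],[.045,-.2,.104]),("side",[.045,-.2,.104],[.045,.2,.104])]
def load(k): return {n:cv2.imread(f"pics/{n}{k}.png")[:,:,::-1].copy() for n in("side","top")}
E
python3 - <<'E'
from h import *
im=load(0)
u=lambda X,Y:((X+.5)/4-.5+185,(Y+.5)/4-.5+115)
print("spine c",[atz("top",*u(*a),.104) for a in((28,170),(637,183),(637,42),(35,32))])
print("upr top",atz("top",*u(541,155),.305),"mate",atz("top",*u(124,300),.238))
b0=atz("top",359,250,.07); print("br",b0)
c=np.mean([atz("top",*u(*a),.104) for a in((28,170),(637,183),(637,42),(35,32))],0)
ps=edgefit(im,SP,[c[0],c[1],0,-.02],zpose); print("spine",ps)
uf=atz("top",*u(541,155),.305)
pu=edgefit(im,UP,[uf[0],uf[1],0,ps[3]],zpose); print("upright",pu)
pb=edgefit(im,BR,[b0[0],b0[1],.035,-.12],zpose); print("bracket",pb)
m0=atz("top",*u(124,300),.238)
pm=edgefit(im,BR,[m0[0],m0[1],.203,ps[3]],zpose); print("mate",pm)
Rm,t=zpose(ps); print("in spine: upright",Rm.T@(pu[:3]-t),"mate",Rm.T@(pm[:3]-t))
E
```

```text
spine c [array([0.65927197, 0.26580478, 0.104     ]), array([ 0.65676978, -0.1367153 ,  0.104     ]), array([ 0.75150606, -0.13617157,  0.104     ]), array([0.75219893, 0.26395279, 0.104     ])]
upr top [ 0.63381212 -0.05828745  0.305     ] mate [0.55695623 0.18185876 0.238     ]
br [ 0.4216187  -0.18265789  0.07      ]
  top [-0.045, -0.2, 0.104] [-0.045, 0.2, 0.104] mean -0.45 std 0.65 c 0.79
  top [0.045, -0.2, 0.104] [0.045, 0.2, 0.104] mean 0.40 std 0.48 c 1.00
  top [-0.045, -0.2, 0.104] [0.045, -0.2, 0.104] mean 0.48 std 0.17 c 1.00
  top [-0.045, 0.2, 0.104] [0.045, 0.2, 0.104] mean -0.93 std 0.08 c 1.00
  side [-0.045, -0.2, 0.104] [0.045, -0.2, 0.104] mean 0.56 std 0.10 c 1.00
  side [0.045, -0.2, 0] [0.045, -0.2, 0.104] mean -0.29 std 0.08 c 1.00
  side [0.045, -0.2, 0.104] [0.045, 0.2, 0.104] mean 0.56 std 0.59 c 0.86
spine [ 0.70776511  0.06386087 -0.00592719 -0.02001842]
  top [0, -0.021, 0.305] [0, 0.021, 0.305] mean 0.00 std 0.16 c 1.00
  top [0, 0.021, 0.13] [0, 0.021, 0.305] mean -0.43 std 0.07 c 1.00
  top [0, -0.021, 0.13] [0, -0.021, 0.305] mean 0.63 std 0.60 c 0
[... 741 characters left out ...]
 0.08 c 1.00
bracket [ 0.41774355 -0.180804    0.03746756 -0.14288948]
  top [-0.075, 0.012, 0.035] [0.075, 0.012, 0.035] mean -0.28 std 0.07 c 1.00
  top [-0.075, -0.012, 0.035] [0.075, -0.012, 0.035] mean 0.27 std 0.08 c 1.00
  side [-0.07, 0.012, 0.035] [0.075, 0.012, 0.035] mean -0.27 std 0.07 c 1.00
  side [-0.075, -0.012, 0.035] [0.075, -0.012, 0.035] mean 0.26 std 0.08 c 1.00
  side [-0.015, -0.012, -0.035] [0.075, -0.012, -0.035] mean -0.03 std 0.26 c 0.98
  side [-0.075, -0.012, 0] [-0.015, -0.012, -0.035] mean 0.14 std 0.73 c 1.00
mate [ 0.5564208   0.1823319   0.19959383 -0.00236622]
in spine: upright [-0.07137011 -0.11979618  0.00225239] mate [-0.15368542  0.11541782  0.20552102]
```

```bash
cat >> h.py <<'E'
def plan(wps,start=None):
    """wps: [(x,y,z,yaw)] tool-down; prints shift, turn fractions for each"""
    from bench import ctrl
    if start is None:
        s=ctrl.read_state(); p,Rm=s["ee_pos"],R.from_euler("xyz",s["ee_rot"])
    else: p,Rm=np.array(start[:3]),R.from_euler("xyz",[np.pi,0,start[3]])
    for w in wps:
        Rn=R.from_euler("xyz",[np.pi,0,w[3]]); d=Rm.inv().apply(np.array(w[:3])-p)/.15; a=(Rm.inv()*Rn).as_rotvec()/np.pi
        print(np.round(d,4).tolist(),np.round(a,4).tolist()); p,Rm=np.array(w[:3]),Rn
E
python3 - <<'E'
from h import *
y=2.9987
plan([(.22,.49,.32,y),(.32,.36,.32,y),(.40,.225,.32,y),(.42,.085,.32,y),(.43,-.06,.30,y),(.4326,-.1829,.17,y),(.4326,-.1829,.03,y),(.4326,-.1829,.016,y)])
im=load(0)
def yp(yaw): return lambda p:(R.from_euler("z",yaw).as_matrix(),np.array([p[0],p[1],0]))
for yaw in(-.0024,-.01):
  for sub in(UP[:3],UP): print(edgefit(im,sub,[.634,-.055],yp(yaw)))
def fz(z): return lambda p:(R.from_euler("z",p[2]).as_matrix(),np.array([p[0],p[1],z]))
print("mate",edgefit(im,BR[:2]+[("top",[-.075,-W,T],[-.075,W,T])],[.556,.182,-.002],fz(.203)))
print("loose",edgefit(im,BR[:2]+[("top",[-.075,-W,T],[-.075,W,T])],[.418,-.181,-.14],fz(.035)))
E
```

```text
[-0.7016, -0.6537, -0.6535] [-0.0004, -0.0, -0.026]
[-0.7833, -0.7629, -0.0] [0.0, 0.0, 0.0]
[-0.6561, -0.8149, -0.0] [0.0, 0.0, 0.0]
[-0.2649, -0.9048, -0.0] [0.0, 0.0, 0.0]
[-0.2036, -0.9473, 0.1333] [0.0, 0.0, 0.0]
[-0.1338, -0.8085, 0.8667] [0.0, 0.0, 0.0]
[0.0, -0.0, 0.9333] [0.0, 0.0, 0.0]
[0.0, -0.0, 0.0933] [0.0, 0.0, 0.0]
  top [0, -0.021, 0.305] [0, 0.021, 0.305] mean 0.05 std 0.18 c 1.00
  top [0, 0.021, 0.13] [0, 0.021, 0.305] mean -0.40 std 0.08 c 1.00
  top [0, -0.021, 0.13] [0, -0.021, 0.305] mean 0.66 std 0.59 c 0.86
[ 0.63313192 -0.05394096]
  top [0, -0.021, 0.305] [0, 0.021, 0.305] mean -0.16 std 0.21 c 1.00
  top [0, 0.021, 0.13] [0, 0.021, 0.305] mean -0.59 std 0.07 c 1.00
  top [0, -0.021, 0.13] [0, -0.021, 0.305] mean 0.63 std 0.60 c 0.89
  side [0, 0.021, 0.03] [0, 0.021, 0.305] mean 0.16 std 0.44 c 1.00
  side [0, -0.021, 0.03] [0, -0.021, 0.305] mean 0.25 std 0.15 c 0.74
  side [0.028, -0.021, 0.11] [0.028, -0.021, 0.305] mean -0.05 std 0.34 c 1.00
[ 0.63361748 -0.05473165]
  top [0, -0.021, 0.305] [0, 0.021, 0.305] mean 0.05 std 0.17 c 1.00
  top [0, 0.021,
[... 455 characters left out ...]
21, 0.305] mean 0.28 std 0.16 c 0.74
  side [0.028, -0.021, 0.11] [0.028, -0.021, 0.305] mean -0.03 std 0.34 c 1.00
[ 0.63362828 -0.05474077]
  top [-0.075, 0.012, 0.035] [0.075, 0.012, 0.035] mean -0.26 std 0.12 c 1.00
  top [-0.075, -0.012, 0.035] [0.075, -0.012, 0.035] mean 0.26 std 0.08 c 1.00
  top [-0.075, -0.012, 0.035] [-0.075, 0.012, 0.035] mean 0.00 std 0.04 c 1.00
mate [ 0.5579352   0.18183136 -0.00296797]
  top [-0.075, 0.012, 0.035] [0.075, 0.012, 0.035] mean -0.33 std 0.05 c 1.00
  top [-0.075, -0.012, 0.035] [0.075, -0.012, 0.035] mean 0.33 std 0.05 c 1.00
  top [-0.075, -0.012, 0.035] [-0.075, 0.012, 0.035] mean 0.00 std 0.06 c 1.00
loose [ 0.41820901 -0.1812184  -0.14335766]
```

Request:
apply_moves(targets=[[[-0.23,-0.22,-0.3],[0,0,-0.013]],[[-0.47,-0.44,-0.6],[0,0,-0.026]],[[-0.7,-0.65,-0.65],[0,0,-0.026]],[[-0.7,-0.65,-0.65],[0,0,-0.026]]], gripper=0.4)

```text
time: 0.5
ee_pos: [0.2227, 0.4885, 0.3223]
ee_rot: [3.139, 0.001, 2.995]
force: [0.7, 1.1, 0.7]
grip_width: 0.063
gripper_force: 0.0
```

Request:
apply_moves(targets=[[[-0.25,-0.25,0],[0,0,0]],[[-0.5,-0.5,0],[0,0,0]],[[-0.78,-0.76,0],[0,0,0]],[[-0.78,-0.76,0],[0,0,0]]])

```text
time: 0.9
ee_pos: [0.3232, 0.3567, 0.3203]
ee_rot: [-3.141, 0.001, 2.991]
force: [-0.5, 1.0, 0.3]
grip_width: 0.0525
gripper_force: 0.0
```

Request:
apply_moves(targets=[[[-0.22,-0.27,0],[0,0,0]],[[-0.44,-0.54,0],[0,0,0]],[[-0.66,-0.81,0],[0,0,0]],[[-0.66,-0.81,0],[0,0,0]]])

```text
time: 1.3
ee_pos: [0.4029, 0.2217, 0.3203]
ee_rot: [-3.141, 0.001, 2.99]
force: [-0.1, 0.4, 0.6]
grip_width: 0.052
gripper_force: 0.0
```

Request:
apply_moves(targets=[[[-0.09,-0.3,0],[0,0,0]],[[-0.18,-0.6,0],[0,0,0]],[[-0.26,-0.9,0],[0,0,0]],[[-0.26,-0.9,0],[0,0,0]]])

```text
time: 1.7
ee_pos: [0.4202, 0.0824, 0.3204]
ee_rot: [3.141, 0.001, 2.99]
force: [0.1, 0.1, 0.3]
grip_width: 0.0524
gripper_force: 0.0
```

Request:
apply_moves(targets=[[[-0.07,-0.3,0.05],[0,0,0]],[[-0.14,-0.6,0.1],[0,0,0]],[[-0.2,-0.95,0.13],[0,0,0]],[[-0.2,-0.95,0.13],[0,0,0]]])

```text
time: 2.1
ee_pos: [0.4284, -0.0627, 0.3003]
ee_rot: [-3.141, -0.0, 2.991]
force: [1.3, 1.1, 0.1]
grip_width: 0.0523
gripper_force: 0.0
```

```bash
python3 - <<'E'
from h import *
y=2.9987
plan([(.4326,-.183,.17,y),(.4326,-.183,.03,y)])
E
```

```text
[-0.1482, -0.7883, 0.8685] [-0.0, -0.0, -0.0025]
[0.0, -0.0, 0.9333] [0.0, 0.0, 0.0]
```

Request:
apply_moves(targets=[[[-0.05,-0.27,0.1],[0,0,0]],[[-0.1,-0.55,0.35],[0,0,-0.0025]],[[-0.15,-0.79,0.6],[0,0,-0.0025]],[[-0.15,-0.79,0.87],[0,0,-0.0025]],[[-0.15,-0.79,0.87],[0,0,-0.0025]],[[-0.15,-0.79,0.87],[0,0,-0.0025]]])

```text
time: 2.7
ee_pos: [0.4344, -0.1771, 0.1704]
ee_rot: [-3.141, -0.002, 3.007]
force: [1.1, 0.9, 0.0]
grip_width: 0.0519
gripper_force: 0.0
```

```bash
python3 - <<'E'
from h import *
y=2.9987
plan([(.4330,-.183,.016,y)])
E
```

```text
[0.002, -0.0393, 1.0296] [-0.0003, -0.0005, 0.0026]
```

Request:
apply_moves(targets=[[[0,0,0.3],[0,0,0]],[[0,0,0.3],[0,0,0]],[[0,0,0.3],[0,0,0]]])

```text
time: 3.0
ee_pos: [0.4351, -0.1775, 0.1268]
ee_rot: [-3.141, 0.0, 3.007]
force: [-1.2, -0.2, 0.2]
grip_width: 0.0521
gripper_force: 0.0
```

```bash
python3 - <<'E'
from h import *
y=2.9987
plan([(.4330,-.183,.016,y)])
E
```

```text
[0.0093, -0.0384, 0.7388] [-0.0, 0.0001, 0.0028]
```

Request:
apply_moves(targets=[[[0.009,-0.038,0.3],[0,0,0.0028]],[[0.009,-0.038,0.55],[0,0,0.0028]],[[0.009,-0.038,0.6],[0,0,0.0028]],[[0.009,-0.038,0.6],[0,0,0.0028]],[[0.009,-0.038,0.6],[0,0,0.0028]]])

```text
time: 3.5
ee_pos: [0.4339, -0.1837, 0.0374]
ee_rot: [3.141, 0.003, 2.998]
force: [0.5, -0.4, 0.1]
grip_width: 0.0523
gripper_force: 0.0
```

```bash
python3 - <<'E'
from h import *
plan([(.4330,-.183,.016,2.9987)])
E
```

```text
[0.007, 0.0034, 0.1425] [0.0002, 0.0009, -0.0003]
```

Request:
apply_moves(targets=[[[0,0,0.14],[0,0,0]],[[0,0,0.14],[0,0,0]],[[0,0,0.14],[0,0,0]]])

```text
time: 3.8
ee_pos: [0.4329, -0.1836, 0.0155]
ee_rot: [3.141, 0.001, 2.998]
force: [-1.0, -0.7, -0.2]
grip_width: 0.0524
gripper_force: 0.0
```

Request:
apply_moves(targets=[[[0,0,0],[0,0,0]],[[0,0,0],[0,0,0]],[[0,0,0],[0,0,0]],[[0,0,0],[0,0,0]],[[0,0,0],[0,0,0]],[[0,0,0],[0,0,0]],[[0,0,0],[0,0,0]],[[0,0,0],[0,0,0]]], gripper=1, grip_force=50)

```text
time: 4.6
ee_pos: [0.4322, -0.1834, 0.0141]
ee_rot: [3.141, -0.0, 2.998]
force: [-1.0, 1.7, 4.7]
grip_width: 0.0233
gripper_force: 50.0
```

Request:
apply_moves(targets=[[[0,0,-0.2],[0,0,0]],[[0,0,-0.5],[0,0,0]],[[0,0,-0.8],[0,0,0]],[[0,0,-1],[0,0,0]],[[0,0,-1],[0,0,0]],[[0,0,-1],[0,0,0]]])

```text
time: 5.2
ee_pos: [0.432, -0.1831, 0.1635]
ee_rot: [3.14, 0.0, 2.998]
force: [0.7, -0.6, -3.8]
grip_width: 0.0238
gripper_force: 50.0
```

```bash
python3 - <<'E'
from h import *
plan([(.50,-.08,.2135+.002,3.1386)])
E
```

```text
[-0.3506, 0.7456, -0.3455] [0.0003, 0.0001, -0.0447]
```

```bash
python3 - <<'E'
from h import *
plan([(.535,-.0545,.1955,3.1386)])
E
```

```text
[-0.5572, 0.947, -0.2119] [0.0003, 0.0001, -0.0447]
```

Request:
apply_moves(targets=[[[-0.1,0.2,-0.21],[0,0,-0.015]],[[-0.2,0.45,-0.21],[0,0,-0.03]],[[-0.35,0.7,-0.21],[0,0,-0.0447]],[[-0.45,0.85,-0.21],[0,0,-0.0447]],[[-0.55,0.945,-0.21],[0,0,-0.0447]],[[-0.557,0.947,-0.212],[0,0,-0.0447]],[[-0.557,0.947,-0.212],[0,0,-0.0447]],[[-0.557,0.947,-0.212],[0,0,-0.0447]]])

```text
time: 6.0
ee_pos: [0.5341, -0.0561, 0.1947]
ee_rot: [-3.141, -0.002, 3.136]
force: [-0.6, 0.7, -2.6]
grip_width: 0.0234
gripper_force: 50.0
```

```bash
cat > look.py <<'E'
import sys
from bench import ctrl
from h import *
k=sys.argv[1]; z=float(sys.argv[2])
for n in("side","top"): cv2.imwrite(f"pics/{n}{k}.png",ctrl.camera(n)["img"][:,:,::-1])
s=ctrl.read_state(); print(s["ee_pos"],s["ee_rot"],s["force"],s["grip_width"])
im=load(k); e=s["ee_pos"]
pf=edgefit(im,[BR[3],BR[4],BR[5],("side",[.075,-W,-T],[.075,-W,T]),("top",[-.075,-W,T],[-.075,W,T])],[e[0]-.0145,e[1],z,-.003,0],lambda p:(R.from_euler("zy",[p[3],p[4]]).as_matrix(),p[:3])); print("6d-ish x y z yaw pitch",pf)
def fz(z): return lambda p:(R.from_euler("z",p[2]).as_matrix(),np.array([p[0],p[1],z]))
print("top only",edgefit(im,[("top",[-.075,W,T],[-.0,W,T]),("top",[-.075,-W,T],[-.0,-W,T]),("top",[-.075,-W,T],[-.075,W,T])],[e[0]-.0145,e[1],-.003],fz(z)))
i=np.hstack([cv2.resize(im["top"][130:260,285:385],None,fx=4,fy=4,interpolation=2)[:500],cv2.resize(im["side"][140:265,250:350],None,fx=4,fy=4,interpolation=2)[:500]])
cv2.imwrite(f"pics/l{k}.png",i[:,:,::-1])
E
python3 look.py 1 .2165
```

```text
[ 0.53446053 -0.05581059  0.19544529] [ 3.14128003e+00 -6.88286584e-04  3.13648987e+00] [-0.38932183 -0.34679732 -3.8286145 ] 0.02368625389045519
  side [-0.075, -0.012, 0.035] [0.075, -0.012, 0.035] mean -0.12 std 0.45 c 0.94
  side [-0.015, -0.012, -0.035] [0.075, -0.012, -0.035] mean 0.07 std 0.56 c 0.78
  side [-0.075, -0.012, 0] [-0.015, -0.012, -0.035] mean -0.26 std 0.46 c 0.87
  side [0.075, -0.012, -0.035] [0.075, -0.012, 0.035] mean -0.01 std 0.93 c 1.00
  top [-0.075, -0.012, 0.035] [-0.075, 0.012, 0.035] mean -0.30 std 0.58 c 0.03
6d-ish x y z yaw pitch [ 0.47728065 -0.21432086  0.31393341 -0.4969771  -0.23176281]
  top [-0.075, 0.012, 0.035] [-0.0, 0.012, 0.035] mean -0.08 std 0.32 c 0.32
  top [-0.075, -0.012, 0.035] [-0.0, -0.012, 0.035] mean 0.16 std 0.58 c 0.12
  top [-0.075, -0.012, 0.035] [-0.075, 0.012, 0.035] mean -0.01 std 0.41 c 0.03
top only [ 0.52391439 -0.04693645 -0.00999933]
```

View pics/l1.png

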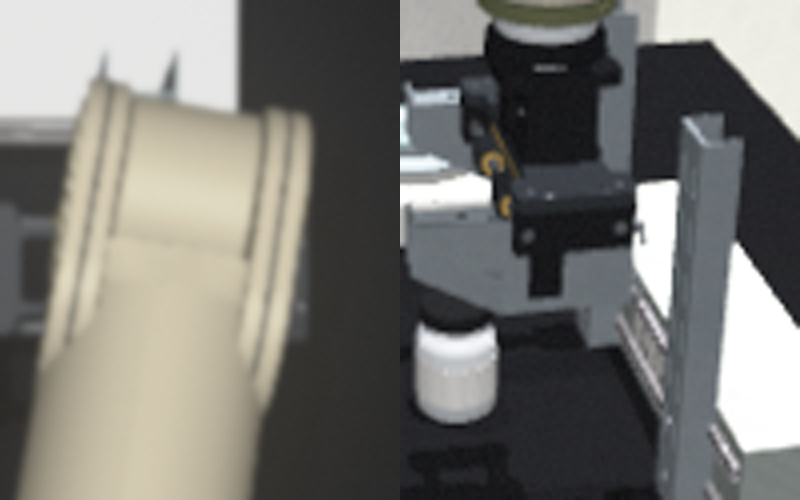

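Request:
apply_moves(targets=[[[-0.07,0.008,0],[0,0,-0.0007]],[[-0.13,0.008,0],[0,0,-0.0007]],[[-0.14,0.008,0],[0,0,-0.0007]],[[-0.14,0.008,0],[0,0,-0.0007]]])

```text
time: 6.5
ee_pos: [0.5561, -0.0542, 0.1957]
ee_rot: [-3.141, -0.0, 3.14]
force: [1.1, 0.2, -3.4]
grip_width: 0.0236
gripper_force: 50.0
```

Request:
apply_moves(targets=[[[-0.015,0,0],[0,0,0]],[[-0.03,0,0],[0,0,0]],[[-0.04,0,0],[0,0,0]],[[-0.05,0,0],[0,0,0]],[[-0.05,0,0],[0,0,0]]])

```text
time: 7.0
ee_pos: [0.5627, -0.0539, 0.1954]
ee_rot: [3.141, -0.003, 3.14]
force: [-4.3, -0.3, -2.1]
grip_width: 0.0236
gripper_force: 50.0
```

Request:
apply_moves(targets=[[[-0.01,0,0],[0,0,0]],[[-0.01,0,0],[0,0,0]],[[-0.01,0,0],[0,0,0]]])

```text
time: 7.3
ee_pos: [0.563, -0.0539, 0.1949]
ee_rot: [3.141, -0.005, 3.14]
force: [-9.7, 1.7, -0.9]
grip_width: 0.0236
gripper_force: 50.0
```

Request:
apply_moves(targets=[[[0,-0.004,0],[0,0,0]],[[0,-0.008,0],[0,0,0]],[[0,-0.008,0],[0,0,0]]])

```text
time: 7.6
ee_pos: [0.563, -0.0544, 0.1948]
ee_rot: [3.14, -0.005, 3.141]
force: [-9.7, 2.3, -2.4]
grip_width: 0.0237
gripper_force: 50.0
```

Request:
apply_moves(targets=[[[0,-0.004,0],[0,0,0]],[[0,-0.008,0],[0,0,0]],[[0,-0.008,0],[0,0,0]]])

```text
time: 7.9
ee_pos: [0.5635, -0.0558, 0.1949]
ee_rot: [3.141, -0.004, 3.14]
force: [0.1, -0.1, -4.1]
grip_width: 0.0235
gripper_force: 50.0
```

Request:
apply_moves(targets=[[[-0.01,0,0],[0,0,0]],[[-0.02,0,0],[0,0,0]],[[-0.027,0,0],[0,0,0]],[[-0.027,0,0],[0,0,0]]])

```text
time: 8.3
ee_pos: [0.5653, -0.0567, 0.1944]
ee_rot: [3.141, -0.009, 3.139]
force: [-20.8, 1.3, 2.2]
grip_width: 0.0239
gripper_force: 50.0
```

Request:
apply_moves(targets=[[[0.027,0,-0.005],[0,0,0]],[[0.027,0,-0.012],[0,0,0]],[[0.027,0,-0.012],[0,0,0]]])

```text
time: 8.6
ee_pos: [0.565, -0.0566, 0.1977]
ee_rot: [-3.141, -0.001, 3.14]
force: [-5.6, -0.8, -1.1]
grip_width: 0.0236
gripper_force: 50.0
```

Request:
apply_moves(targets=[[[-0.01,0,0],[0,0,0]],[[-0.02,0,0],[0,0,0]],[[-0.027,0,0],[0,0,0]],[[-0.027,0,0],[0,0,0]]])

```text
time: 9.0
ee_pos: [0.5654, -0.0567, 0.1965]
ee_rot: [3.141, -0.009, 3.139]
force: [-23.5, 0.0, 4.6]
grip_width: 0.0239
gripper_force: 50.0
```

```bash
python3 - <<'E'
from bench import ctrl
from h import *
im=ctrl.camera("side")["img"]; cv2.imwrite("pics/side2.png",im[:,:,::-1])
s=ctrl.read_state();print(s["ee_pos"],s["ee_rot"])
x0,y0,w,h=330-55,150,80,60
for o in [0]:
    c=im[150:225,275:375]
    c=cv2.resize(c,None,fx=8,fy=8,interpolation=2)
    cv2.imwrite("pics/l2.png",c[:,:,::-1])
for z in(.203,.211,.2165): print(z,proj("side",[[.551+.075,-.0567-W,z-T],[.551+.075,-.0567-W,z+T],[.551+.03,-.0567-W,z-T]]).round(1).tolist())
print("face edge",proj("side",[[.633,-.0555-.021,.15],[.633,-.0555-.021,.25],[.633,-.0555+.021,.25]]).round(1).tolist())
E
```

```text
[ 0.56538389 -0.05665715  0.19644319] [ 3.14061344 -0.00930555  3.13909514]
0.203 [[317.9, 218.6], [319.6, 195.9], [302.0, 220.2]]
0.211 [[318.1, 216.1], [319.8, 193.2], [302.2, 217.7]]
0.2165 [[318.2, 214.3], [319.9, 191.3], [302.3, 215.9]]
face edge [[320.7, 225.4], [323.3, 192.9], [318.5, 186.0]]
```

View pics/l2.png

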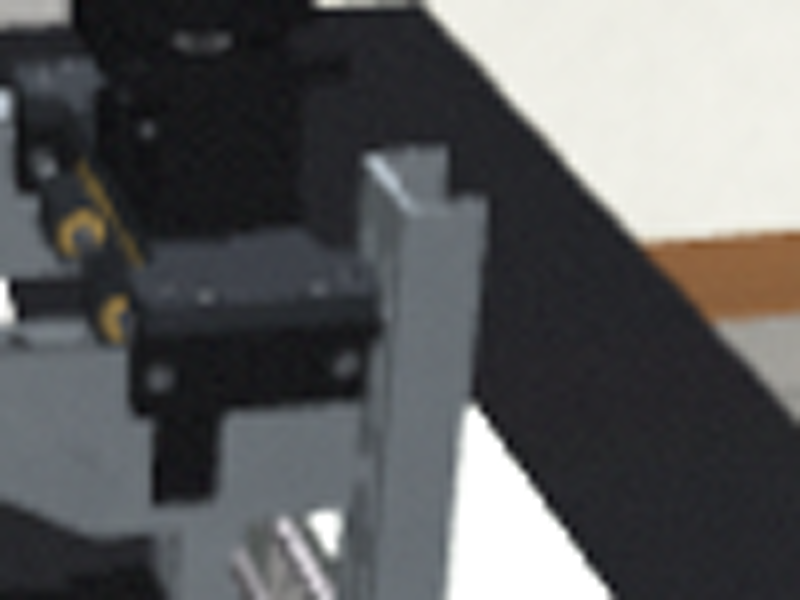

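```bash
python3 - <<'E'
from h import *
def zfit(k,e,x,y,z,yaw,w=6):
    im={"side":cv2.imread(f"pics/side{k}.png")[:,:,::-1].copy()}
    pose=lambda p:(R.from_euler("zy",[yaw,p[1]]).as_matrix(),np.array([x,y,p[0]]))
    p=edgefit(im,e,[z,0],pose,w=w,shrink=.03); print(k,p)
lo=lambda a,b:[("side",[a,-W,-T],[b,-W,-T])]
hi=lambda a,b:[("side",[a,-W,T],[b,-W,T])]
zfit(0,lo(-.015,.07),.5580,.1818,.203,-.003); zfit(0,hi(-.07,.07),.5580,.1818,.203,-.003)
zfit(0,lo(-.015,.07),.4182,-.1812,.035,-.143); zfit(0,hi(-.07,.07),.4182,-.1812,.035,-.143)
zfit(1,lo(.03,.07),.520,-.0558,.2165,-.003);zfit(1,lo(-.015,-.003),.520,-.0558,.2165,-.003)
zfit(2,lo(.03,.07),.551,-.0567,.2165,-.003)
E
```

```text
side [-0.015, -0.012, -0.035] [0.07, -0.012, -0.035] mean -0.01 std 0.18 c 1.00
0 [0.20051015 0.02227668]
  side [-0.07, -0.012, 0.035] [0.07, -0.012, 0.035] mean -0.00 std 0.09 c 1.00
0 [0.21080754 0.0020716 ]
  side [-0.015, -0.012, -0.035] [0.07, -0.012, -0.035] mean 0.03 std 0.25 c 0.99
0 [ 0.03706591 -0.01124357]
  side [-0.07, -0.012, 0.035] [0.07, -0.012, 0.035] mean 0.00 std 0.09 c 1.00
0 [5.77195647e-02 4.42030361e-06]
  side [0.03, -0.012, -0.035] [0.07, -0.012, -0.035] mean 0.01 std 0.42 c 1.00
1 [0.29903171 1.11046005]
  side [-0.015, -0.012, -0.035] [-0.003, -0.012, -0.035] mean 0.00 std 0.03 c 1.00
1 [0.21329626 0.47426222]
  side [0.03, -0.012, -0.035] [0.07, -0.012, -0.035] mean 0.11 std 0.70 c 0.91
2 [ 0.19499018 -0.41816436]
```

```bash
python3 - <<'E'
from h import *
o=[]
for k,x0,x in((1,280,.520),(2,288,.551)):
    im=cv2.imread(f"pics/side{k}.png"); y0=185
    c=cv2.resize(im[y0:y0+40,x0:x0+40],None,fx=10,fy=10,interpolation=2).astype(float)
    c=np.clip((c-20)*1.5,0,255).astype(np.uint8)
    for z,col in((.2165,(0,0,255)),(.2245,(0,255,255))):
        q=proj("side",[[x+.025,-.0563-W,z-T],[x+.075,-.0563-W,z-T],[x+.075,-.0563-W,z+T]])
        q=((q-[x0,y0]+.5)*10).astype(int); cv2.polylines(c,[q.reshape(-1,1,2)],False,col,1)
    o.append(c)
cv2.imwrite("pics/l3.png",np.hstack(o))
E
```

View pics/l3.png

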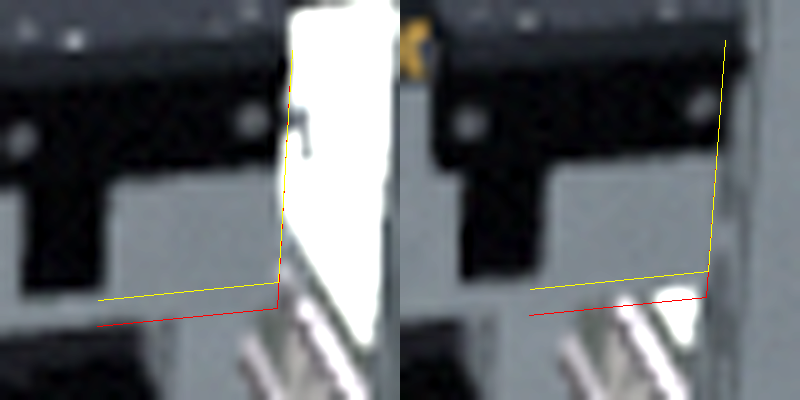

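Request:
apply_moves(targets=[[[0.027,0,0],[0,0,0]],[[0.027,0,0],[0,0,0]],[[0.027,0,0],[0,0,0]]])

```text
time: 9.35
ee_pos: [0.5652, -0.0565, 0.1978]
ee_rot: [-3.141, 0.0, 3.14]
force: [-3.1, -2.3, -1.8]
grip_width: 0.0236
gripper_force: 50.0
```

Request:
apply_moves(targets=[[[0,0,0.007],[0,0,0]],[[0,0,0.013],[0,0,0]],[[0,0,0.013],[0,0,0]]])

```text
time: 9.65
ee_pos: [0.5653, -0.0565, 0.1957]
ee_rot: [-3.141, 0.0, 3.14]
force: [-3.4, -1.9, -2.0]
grip_width: 0.0239
gripper_force: 50.0
```

Request:
apply_moves(targets=[[[0,0,0.007],[0,0,0]],[[0,0,0.013],[0,0,0]],[[0,0,0.013],[0,0,0]]])

```text
time: 9.95
ee_pos: [0.5653, -0.0565, 0.1937]
ee_rot: [-3.141, 0.0, 3.14]
force: [-2.8, -4.1, -2.6]
grip_width: 0.0234
gripper_force: 50.0
```

Request:
apply_moves(targets=[[[-0.008,0,0],[0,0,0]],[[-0.015,0,0],[0,0,0]],[[-0.015,0,0],[0,0,0]]])

```text
time: 10.25
ee_pos: [0.5658, -0.0565, 0.1932]
ee_rot: [3.141, -0.004, 3.14]
force: [-12.0, -3.1, 0.6]
grip_width: 0.0241
gripper_force: 50.0
```

Request:
apply_moves(targets=[[[0,-0.004,0],[0,0,0]],[[0,-0.007,0],[0,0,0]],[[0,-0.007,0],[0,0,0]]])

```text
time: 10.55
ee_pos: [0.5658, -0.0568, 0.1931]
ee_rot: [3.14, -0.004, 3.141]
force: [-12.1, 0.7, 0.7]
grip_width: 0.0241
gripper_force: 50.0
```

Request:
apply_moves(targets=[[[0,-0.004,0],[0,0,0]],[[0,-0.007,0],[0,0,0]],[[0,-0.007,0],[0,0,0]]])

```text
time: 10.85
ee_pos: [0.5659, -0.057, 0.193]
ee_rot: [3.14, -0.004, 3.142]
force: [-11.0, 0.8, -0.3]
grip_width: 0.0242
gripper_force: 50.0
```

Request:
apply_moves(targets=[[[0.012,0,0],[0,0,0]],[[0.012,0,0],[0,0,0]],[[0.012,0,0],[0,0,0]]])

```text
time: 11.15
ee_pos: [0.5654, -0.0576, 0.1935]
ee_rot: [3.141, -0.001, 3.141]
force: [-5.1, 0.9, -2.9]
grip_width: 0.024
gripper_force: 50.0
```

Request:
apply_moves(targets=[[[0,-0.007,0],[0,0,0]],[[0,-0.014,0],[0,0,0]],[[0,-0.014,0],[0,0,0]]])

```text
time: 11.45
ee_pos: [0.5655, -0.059, 0.1935]
ee_rot: [3.14, -0.001, -3.141]
force: [-5.1, 4.0, -2.0]
grip_width: 0.0236
gripper_force: 50.0
```

Request:
apply_moves(targets=[[[0,0.02,0],[0,0,0]],[[0,0.028,0],[0,0,0]],[[0,0.028,0],[0,0,0]]])

```text
time: 11.75
ee_pos: [0.5654, -0.0566, 0.1936]
ee_rot: [-3.141, -0.001, 3.14]
force: [-3.7, -1.2, -3.2]
grip_width: 0.024
gripper_force: 50.0
```

Request:
apply_moves(targets=[[[0,0.007,0],[0,0,0]],[[0,0.014,0],[0,0,0]],[[0,0.014,0],[0,0,0]]])

```text
time: 12.05
ee_pos: [0.5654, -0.0562, 0.1936]
ee_rot: [-3.139, -0.0, 3.138]
force: [-3.3, -6.3, -4.6]
grip_width: 0.0235
gripper_force: 50.0
```

Request:
apply_moves(targets=[[[0,-0.013,0.01],[0,0,0]],[[0,-0.013,0.02],[0,0,0]],[[0,-0.013,0.02],[0,0,0]]])

```text
time: 12.35
ee_pos: [0.5664, -0.0565, 0.191]
ee_rot: [-3.141, 0.002, 3.14]
force: [-0.3, -2.2, -2.6]
grip_width: 0.0241
gripper_force: 50.0
```

Request:
apply_moves(targets=[[[0,0,0.01],[0,0,0]],[[0,0,0.02],[0,0,0]],[[0,0,0.02],[0,0,0]]])

```text
time: 12.65
ee_pos: [0.5658, -0.0565, 0.1877]
ee_rot: [-3.141, 0.001, 3.14]
force: [0.9, -4.6, -3.4]
grip_width: 0.0239
gripper_force: 50.0
```

Request:
apply_moves(targets=[[[0,-0.008,-0.01],[0,0,0]],[[0,-0.008,-0.01],[0,0,0]],[[-0.01,-0.008,-0.01],[0,0,0]],[[-0.01,-0.008,-0.01],[0,0,0]]])

```text
time: 13.05
ee_pos: [0.5673, -0.0568, 0.1892]
ee_rot: [3.141, -0.0, 3.141]
force: [0.1, -1.1, -2.0]
grip_width: 0.0238
gripper_force: 50.0
```

Request:
apply_moves(targets=[[[-0.01,0,0],[0,0,0]],[[-0.02,0,0],[0,0,0]],[[-0.03,0,0],[0,0,0]],[[-0.03,0,0],[0,0,0]]])

```text
time: 13.45
ee_pos: [0.5719, -0.0572, 0.1892]
ee_rot: [-3.142, 0.0, 3.14]
force: [-0.7, -0.0, -2.8]
grip_width: 0.024
gripper_force: 50.0
```

In freely now. Continue to the back-edge contact.

Request:
apply_moves(targets=[[[-0.007,0,0],[0,0,0]],[[-0.014,0,0],[0,0,0]],[[-0.02,0,0],[0,0,0]],[[-0.02,0,0],[0,0,0]]])

```text
time: 13.85
ee_pos: [0.572, -0.0574, 0.1883]
ee_rot: [3.141, -0.006, 3.14]
force: [-14.4, 0.3, 1.3]
grip_width: 0.0236
gripper_force: 50.0
```

Request:
apply_moves(targets=[[[0.015,0,0],[0,0,0]],[[0.015,0,0.01],[0,0,0]],[[0.015,0,0.02],[0,0,0]],[[0.015,0,0.02],[0,0,0]]])

```text
time: 14.25
ee_pos: [0.5721, -0.0573, 0.1858]
ee_rot: [-3.142, -0.001, 3.14]
force: [-3.8, -0.1, -4.0]
grip_width: 0.0242
gripper_force: 50.0
```

Request:
apply_moves(targets=[[[0,0,0.01],[0,0,0]],[[0,0,0.02],[0,0,0]],[[0,0,0.02],[0,0,0]]])

```text
time: 14.55
ee_pos: [0.572, -0.0573, 0.1828]
ee_rot: [3.142, -0.001, 3.14]
force: [-4.2, -0.6, -3.6]
grip_width: 0.0239
gripper_force: 50.0
```

Request:
apply_moves(targets=[[[0,0,0.007],[0,0,0]],[[0,0,0.014],[0,0,0]],[[0,0,0.014],[0,0,0]]])

```text
time: 14.85
ee_pos: [0.572, -0.0573, 0.1809]
ee_rot: [3.141, -0.001, 3.14]
force: [-5.1, -1.1, -3.2]
grip_width: 0.0235
gripper_force: 50.0
```

Request:
apply_moves(targets=[[[0,0,0.007],[0,0,0]],[[0,0,0.014],[0,0,0]],[[0,0,0.014],[0,0,0]]])

```text
time: 15.15
ee_pos: [0.5719, -0.0574, 0.179]
ee_rot: [3.141, -0.001, 3.14]
force: [-8.3, 0.1, 1.0]
grip_width: 0.0238
gripper_force: 50.0
```

Request:
apply_moves(targets=[[[0,0,0.007],[0,0,0]],[[0,0,0.007],[0,0,0]]])

```text
time: 15.35
ee_pos: [0.5718, -0.0575, 0.1781]
ee_rot: [3.141, -0.001, 3.14]
force: [-10.2, 0.3, 2.3]
grip_width: 0.0236
gripper_force: 50.0
```

Request:
apply_moves(targets=[[[0,0,0.007],[0,0,0]],[[0,0,0.007],[0,0,0]]])

```text
time: 15.55
ee_pos: [0.5717, -0.0576, 0.1771]
ee_rot: [3.141, -0.001, 3.14]
force: [-9.4, -0.5, 1.6]
grip_width: 0.024
gripper_force: 50.0
```

Request:
apply_moves(targets=[[[0.005,0,0.007],[0,0,0]],[[0.005,0,0.007],[0,0,0]]])

```text
time: 15.75
ee_pos: [0.5717, -0.0573, 0.1758]
ee_rot: [3.142, 0.0, 3.14]
force: [-5.0, -0.3, -4.0]
grip_width: 0.0238
gripper_force: 50.0
```

Request:
apply_moves(targets=[[[0.003,0,0.007],[0,0,0]],[[0.003,0,0.007],[0,0,0]]])

```text
time: 15.95
ee_pos: [0.5718, -0.0573, 0.1755]
ee_rot: [3.141, 0.002, 3.14]
force: [-4.3, 0.5, 3.3]
grip_width: 0.0234
gripper_force: 50.0
```

Request:
apply_moves(targets=[[[0,0,0.007],[0,0,0]],[[0,0,0.007],[0,0,0]]])

```text
time: 16.15
ee_pos: [0.5718, -0.0573, 0.1752]
ee_rot: [3.141, 0.002, 3.14]
force: [-8.7, 1.1, 12.2]
grip_width: 0.0238
gripper_force: 50.0
```

Request:
apply_moves(targets=[[[0,0,0.007],[0,0,0]],[[0,0,0.007],[0,0,0]]])

```text
time: 16.35
ee_pos: [0.5718, -0.0573, 0.1747]
ee_rot: [3.14, 0.002, 3.14]
force: [-11.9, 1.9, 16.4]
grip_width: 0.0236
gripper_force: 50.0
```

Request:
apply_moves(targets=[[[0,0,0.004],[0,0,0]],[[0,0,0.004],[0,0,0]]])

```text
time: 16.55
ee_pos: [0.5718, -0.0574, 0.1745]
ee_rot: [3.14, 0.002, 3.14]
force: [-14.5, 2.1, 22.1]
grip_width: 0.0237
gripper_force: 50.0
```

Request:
apply_moves(targets=[[[0,0,0.003],[0,0,0]],[[0,0,0.003],[0,0,0]]])

```text
time: 16.75
ee_pos: [0.5718, -0.0573, 0.1743]
ee_rot: [3.14, 0.002, 3.14]
force: [-16.0, 2.8, 25.0]
grip_width: 0.0237
gripper_force: 50.0
```

Request:
apply_moves(targets=[[[0.01,0,0],[0,0,0]],[[0.01,0,0],[0,0,0]]])

```text
time: 16.95
ee_pos: [0.5718, -0.0573, 0.1743]
ee_rot: [3.141, 0.005, 3.14]
force: [-4.1, 1.3, 15.5]
grip_width: 0.0234
gripper_force: 50.0
```

Request:
apply_moves(targets=[[[0.002,0,0.005],[0,0,0]],[[0.002,0,0.005],[0,0,0]]])

```text
time: 17.15
ee_pos: [0.5718, -0.0573, 0.1742]
ee_rot: [3.14, 0.006, 3.14]
force: [-6.3, 1.9, 22.5]
grip_width: 0.0235
gripper_force: 50.0
```

Request:
apply_moves(targets=[[[0.002,0,0.004],[0,0,0]],[[0.002,0,0.004],[0,0,0]]])

```text
time: 17.35
ee_pos: [0.5718, -0.0573, 0.1741]
ee_rot: [3.14, 0.007, 3.141]
force: [-7.0, 1.1, 25.7]
grip_width: 0.024
gripper_force: 50.0
```

```bash
python3 - <<'E'
from bench import ctrl
from h import *
im=ctrl.camera("side")["img"]; cv2.imwrite("pics/side4.png",im[:,:,::-1])
s=ctrl.read_state();print(s["ee_pos"],s["ee_rot"],s["force"],s["torque"])
x0,y0,w,h,f=262,180,66,46,12
c=cv2.resize(im[y0:y0+h,x0:x0+w],None,fx=f,fy=f,interpolation=2).astype(float)
c=np.clip((c-15)*1.5,0,255).astype(np.uint8)[:,:,::-1].copy()
x=.5573
for z,col in((.203,(0,0,255)),(.2065,(0,255,255))):
    q=proj("side",[[x-.075,-.0573-W,z+T],[x-.075,-.0573-W,z],[x-.015,-.0573-W,z-T],[x+.075,-.0573-W,z-T],[x+.075,-.0573-W,z+T]])
    print(z,q.round(1).tolist())
    q=((q-[x0,y0]+.5)*f).astype(int); cv2.polylines(c,[q.reshape(-1,1,2)],False,col,1)
cv2.imwrite("pics/l4.png",c)
E
```

```text
[ 0.57177711 -0.0573321   0.17404316] [3.14036023 0.00671831 3.14052577] [-7.36430283  1.63627855 25.92676726] [0.34468866 1.17238666 0.09351877]
0.203 [[266.4, 200.8], [266.4, 212.6], [288.3, 221.7], [320.1, 218.5], [321.9, 195.8]]
0.2065 [[266.4, 199.6], [266.4, 211.4], [288.3, 220.6], [320.2, 217.4], [322.0, 194.6]]
```

View pics/l4.png

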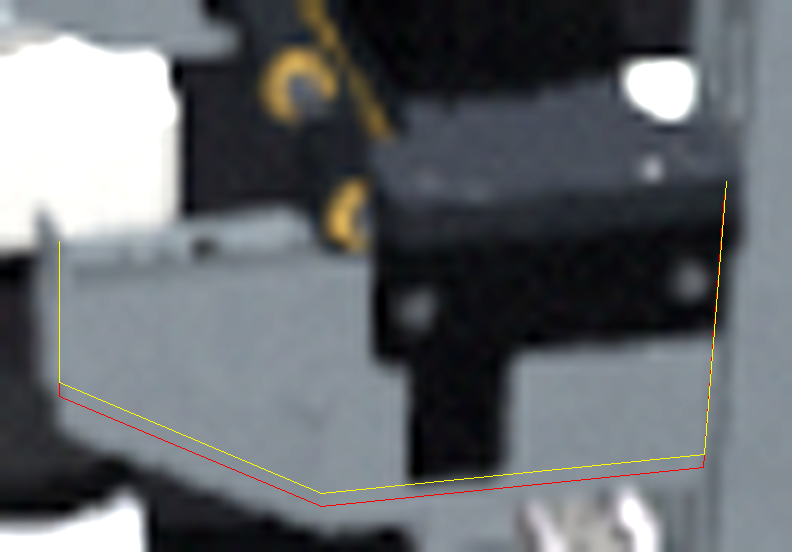

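Request:
apply_moves(targets=[[[0.003,0,-0.006],[0,0,0]],[[0.005,0,-0.011],[0,0,0]],[[0.005,0,-0.011],[0,0,0]]])

```text
time: 17.7
ee_pos: [0.5717, -0.0573, 0.1743]
ee_rot: [-3.141, 0.008, 3.141]
force: [7.0, -1.6, 7.3]
grip_width: 0.0237
gripper_force: 50.0
```

Request:
apply_moves(targets=[[[-0.006,0,-0.009],[0,0,0]],[[-0.006,0,-0.009],[0,0,0]]])

```text
time: 17.9
ee_pos: [0.5717, -0.0572, 0.1746]
ee_rot: [-3.141, 0.006, 3.141]
force: [6.7, -1.0, 0.6]
grip_width: 0.0241
gripper_force: 50.0
```

Request:
apply_moves(targets=[[[0,0,0],[0,0,0.0]],[[0,0,0],[0,0,0]],[[0,0,0],[0,0,0]],[[0,0,0],[0,0,0]]], gripper=0.6)

```text
time: 18.3
ee_pos: [0.5693, -0.0573, 0.1733]
ee_rot: [3.141, 0.0, 3.14]
force: [0.3, -0.2, 0.4]
grip_width: 0.0346
gripper_force: 0.0
```

```bash
python3 - <<'E'
from bench import ctrl
from h import *
im=ctrl.camera("side")["img"]; cv2.imwrite("pics/side5.png",im[:,:,::-1])
s=ctrl.read_state();print(s["ee_pos"],s["ee_rot"],s["force"],s["torque"],s["grip_width"])
print(cv2.absdiff(im,cv2.imread("pics/side4.png")[:,:,::-1])[190:225,262:290].mean())
E
```

```text
[ 0.56924773 -0.05724901  0.17331197] [3.14148014e+00 5.82734748e-05 3.14022825e+00] [ 0.81776993  0.22644089 -0.33526674] [-0.00168245  0.04765585 -0.03261277] 0.03442162501747936
3.68843537414966
```

Request:
apply_moves(targets=[[[0,0,-0.1],[0,0,0]],[[0,0,-0.3],[0,0,0]],[[0,0,-0.55],[0,0,0]],[[0,0,-0.8],[0,0,0]],[[0.2,0,-1],[0,0,0]],[[0.5,0,-1],[0,0,0]],[[0.5,0,-1],[0,0,0]]])

```text
time: 19.05
ee_pos: [0.4915, -0.0593, 0.3261]
ee_rot: [3.135, 0.004, 3.138]
force: [-0.3, 0.2, 0.3]
grip_width: 0.035
gripper_force: 0.0
```

```bash
cat > chk.py <<'E'
import sys
from bench import ctrl
from h import *
k=sys.argv[1]
im=ctrl.camera("side")["img"]; cv2.imwrite(f"pics/side{k}.png",im[:,:,::-1])
s=ctrl.read_state();print(s["ee_pos"],s["ee_rot"],s["force"],s["grip_width"])
c=cv2.resize(im[180:230,258:330],None,fx=11,fy=11,interpolation=2); cv2.imwrite(f"pics/l{k}.png",c[:,:,::-1])
pose=lambda y:lambda p:(R.from_euler("zy",[-.003,p[2]]).as_matrix(),np.array([p[0],y,p[1]]))
E6=[BR[2],BR[3],BR[4],BR[5],("side",[-.075,-W,0],[-.075,-W,T])]
for z in(.199,.203,.207): 
    p=edgefit({"side":im},E6,[.558,z,.0],pose(-.0573),verbose=z==.203); print("ours x z pitch",p)
im0=cv2.imread("pics/side0.png")[:,:,::-1].copy()
print("mate",edgefit({"side":im0},E6,[.558,.203,0],pose(.1818)))
E
python3 chk.py 6
```

```text
[ 0.49274285 -0.05807117  0.32543258] [3.13612284 0.00349893 3.1395214 ] [-0.90862238  0.09104893  0.24239758] 0.034805544102938964
ours x z pitch [5.54152575e-01 1.97537638e-01 4.73853364e-04]
  side [-0.07, 0.012, 0.035] [0.075, 0.012, 0.035] mean -0.02 std 0.29 c 0.93
  side [-0.075, -0.012, 0.035] [0.075, -0.012, 0.035] mean 0.14 std 0.26 c 0.97
  side [-0.015, -0.012, -0.035] [0.075, -0.012, -0.035] mean 0.50 std 0.59 c 0.65
  side [-0.075, -0.012, 0] [-0.015, -0.012, -0.035] mean -0.21 std 0.13 c 1.00
  side [-0.075, -0.012, 0] [-0.075, -0.012, 0.035] mean -0.03 std 0.48 c 1.00
ours x z pitch [5.54153416e-01 1.97537795e-01 4.55974013e-04]
ours x z pitch [5.54153284e-01 1.97537775e-01 4.58607474e-04]
  side [-0.07, 0.012, 0.035] [0.075, 0.012, 0.035] mean -0.25 std 0.08 c 1.00
  side [-0.075, -0.012, 0.035] [0.075, -0.012, 0.035] mean 0.27 std 0.08 c 1.00
  side [-0.015, -0.012, -0.035] [0.075, -0.012, -0.035] mean 0.02 std 0.22 c 1.00
  side [-0.075, -0.012, 0] [-0.015, -0.012, -0.035] mean -0.03 std 0.69 c 1.00
  side [-0.075, -0.012, 0] [-0.075, -0.012, 0.035] mean -0.01 std 0.27 c 1.00
mate [ 0.55576399  0.19986178 -0.0008219 ]
```

```bash
python3 - <<'E'
from h import *
im={"side":cv2.imread("pics/side0.png")[:,:,::-1].copy()}
pose=lambda y:lambda p:(R.from_euler("z",-.003).as_matrix(),np.array([p[0],y,p[1]]))
S=lambda a,b:("side",a,b)
V=[S([0,-.021,.05],[0,-.021,.3]),S([.028,-.021,.12],[.028,-.021,.3])]
for n,y,x in(("bare",-.0575,.633),("mate",.1818,.633)):
  for nm,ed in(("top",[S([0,-.021,.305],[.028,-.021,.305]),S([0,-.021,.305],[0,.021,.305])]),("foot",[S([0,-.021,0],[.028,-.021,0])])):
    Vv=V if n=="bare" else [S([0,.021,.05],[0,.021,.16]),S([.028,-.021,.12],[.028,-.021,.3])]
    print(n,nm,edgefit(im,ed+Vv,[x,0],pose(y),w=5))
E
```

```text
side [0, -0.021, 0.305] [0.028, -0.021, 0.305] mean -0.26 std 0.42 c 0.97
  side [0, -0.021, 0.305] [0, 0.021, 0.305] mean -0.28 std 0.11 c 1.00
  side [0, -0.021, 0.05] [0, -0.021, 0.3] mean 0.32 std 0.37 c 0.73
  side [0.028, -0.021, 0.12] [0.028, -0.021, 0.3] mean 0.12 std 0.31 c 1.00
bare top [ 0.63195518 -0.00346825]
  side [0, -0.021, 0] [0.028, -0.021, 0] mean 0.00 std 0.06 c 1.00
  side [0, -0.021, 0.05] [0, -0.021, 0.3] mean 0.13 std 0.20 c 0.72
  side [0.028, -0.021, 0.12] [0.028, -0.021, 0.3] mean -0.10 std 0.33 c 1.00
bare foot [0.63263813 0.0012828 ]
  side [0, -0.021, 0.305] [0.028, -0.021, 0.305] mean -0.04 std 0.13 c 0.89
  side [0, -0.021, 0.305] [0, 0.021, 0.305] mean -0.11 std 0.17 c 1.00
  side [0, 0.021, 0.05] [0, 0.021, 0.16] mean 0.02 std 0.07 c 1.00
  side [0.028, -0.021, 0.12] [0.028, -0.021, 0.3] mean 0.04 std 0.27 c 1.00
mate top [ 0.63257302 -0.00491774]
  side [0, -0.021, 0] [0.028, -0.021, 0] mean 0.00 std 0.05 c 1.00
  side [0, 0.021, 0.05] [0, 0.021, 0.16] mean 0.03 std 0.28 c 0.94
  side [0.028, -0.021, 0.12] [0.028, -0.021, 0.3] mean 0.01 std 0.24 c 1.00
mate foot [0.63279251 0.00264195]
```

View pics/l6.png

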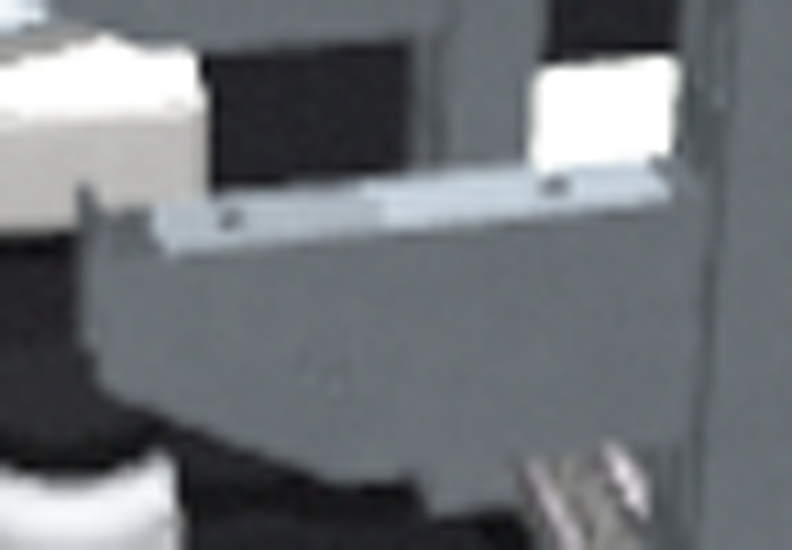

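Request:
apply_moves(targets=[[[-0.3,0,0],[0,0,0]],[[-0.6,0,0],[0,0,0]],[[-0.65,0,0.1],[0,0,0]],[[-0.65,0,0.25],[0,0,0]],[[-0.65,0,0.35],[0,0,0]],[[-0.65,0,0.4],[0,0,0]],[[-0.65,0,0.4],[0,0,0]],[[-0.65,0,0.4],[0,0,0]]], gripper=1, grip_force=10)

```text
time: 19.9
ee_pos: [0.592, -0.0572, 0.2643]
ee_rot: [3.141, 0.001, 3.14]
force: [0.0, -0.3, -0.1]
grip_width: 0.0006
gripper_force: 0.0
```

Request:
apply_moves(targets=[[[0,0,0.05],[0,0,0]],[[0,0,0.1],[0,0,0]],[[0,0,0.12],[0,0,0]],[[0,0,0.13],[0,0,0]],[[0,0,0.13],[0,0,0]]])

```text
time: 20.4
ee_pos: [0.5916, -0.0573, 0.2436]
ee_rot: [3.142, -0.0, 3.14]
force: [0.4, 0.6, 0.4]
grip_width: 0.0003
gripper_force: 0.0
```

Request:
apply_moves(targets=[[[0,0,0.01],[0,0,0]],[[0,0,0.02],[0,0,0]],[[0,0,0.02],[0,0,0]]])

```text
time: 20.7
ee_pos: [0.5917, -0.0573, 0.2406]
ee_rot: [3.142, -0.0, 3.14]
force: [1.1, 0.1, 0.3]
grip_width: 0.0005
gripper_force: 0.0
```

Request:
apply_moves(targets=[[[0,0,0.01],[0,0,0]],[[0,0,0.01],[0,0,0]]])

```text
time: 20.9
ee_pos: [0.5917, -0.0573, 0.2391]
ee_rot: [3.142, -0.0, 3.14]
force: [0.5, 1.0, 0.3]
grip_width: 0.0008
gripper_force: 0.0
```

Request:
apply_moves(targets=[[[0,0,0.01],[0,0,0]],[[0,0,0.01],[0,0,0]]])

```text
time: 21.1
ee_pos: [0.5917, -0.0573, 0.2376]
ee_rot: [3.141, -0.0, 3.14]
force: [0.0, -0.4, 0.9]
grip_width: 0.0004
gripper_force: 0.0
```

Request:
apply_moves(targets=[[[0,0,0.007],[0,0,0]],[[0,0,0.007],[0,0,0]]])

```text
time: 21.3
ee_pos: [0.5917, -0.0573, 0.2366]
ee_rot: [3.142, -0.0, 3.14]
force: [-0.4, -0.3, 0.0]
grip_width: 0.0005
gripper_force: 0.0
```

Request:
apply_moves(targets=[[[0,0,0.007],[0,0,0]],[[0,0,0.007],[0,0,0]]])

```text
time: 21.5
ee_pos: [0.5917, -0.0573, 0.2356]
ee_rot: [3.142, -0.0, 3.14]
force: [-0.1, -0.2, 0.2]
grip_width: 0.0005
gripper_force: 0.0
```

Request:
apply_moves(targets=[[[0,0,0.007],[0,0,0]],[[0,0,0.007],[0,0,0]]])

```text
time: 21.7
ee_pos: [0.5917, -0.0573, 0.2345]
ee_rot: [3.142, -0.0, 3.14]
force: [-0.3, 0.3, -0.5]
grip_width: 0.0007
gripper_force: 0.0
```

Request:
apply_moves(targets=[[[0,0,0.007],[0,0,0]],[[0,0,0.007],[0,0,0]]])

```text
time: 21.9
ee_pos: [0.5917, -0.0573, 0.2335]
ee_rot: [3.141, -0.0, 3.14]
force: [-0.5, 0.2, 0.8]
grip_width: 0.0005
gripper_force: 0.0
```

Request:
apply_moves(targets=[[[0,0,0.007],[0,0,0]],[[0,0,0.007],[0,0,0]]])

```text
time: 22.1
ee_pos: [0.5917, -0.0573, 0.2324]
ee_rot: [3.142, -0.0, 3.14]
force: [-0.5, 0.3, 0.2]
grip_width: 0.0005
gripper_force: 0.0
```

Request:
apply_moves(targets=[[[0,0,0.007],[0,0,0]],[[0,0,0.007],[0,0,0]]])

```text
time: 22.3
ee_pos: [0.5918, -0.0574, 0.232]
ee_rot: [3.141, 0.0, 3.14]
force: [-1.2, 0.6, 4.0]
grip_width: 0.0004
gripper_force: 2.1
```

```bash
python3 chk.py 7 | head -12; python3 - <<'E'
import cv2
im=cv2.imread("pics/side7.png")[130:260,240:400]; cv2.imwrite("pics/v7.png",cv2.resize(im,None,fx=4.6,fy=4.6,interpolation=2))
E
```

```text
[ 0.59179144 -0.05734826  0.23194537] [3.14124287e+00 3.26793975e-04 3.14013187e+00] [-1.79563557 -0.07956717  3.70377918] 0.0003733457621205636
ours x z pitch [ 0.55388112  0.19809017 -0.00327093]
  side [-0.07, 0.012, 0.035] [0.075, 0.012, 0.035] mean 0.36 std 0.57 c 0.84
  side [-0.075, -0.012, 0.035] [0.075, -0.012, 0.035] mean -0.48 std 0.48 c 0.77
  side [-0.015, -0.012, -0.035] [0.075, -0.012, -0.035] mean 0.62 std 0.52 c 0.63
  side [-0.075, -0.012, 0] [-0.015, -0.012, -0.035] mean -0.10 std 0.08 c 1.00
  side [-0.075, -0.012, 0] [-0.075, -0.012, 0.035] mean 0.03 std 0.43 c 1.00
ours x z pitch [ 0.55388173  0.19809069 -0.003294  ]
ours x z pitch [ 0.55388307  0.19809183 -0.0033448 ]
  side [-0.07, 0.012, 0.035] [0.075, 0.012, 0.035] mean -0.25 std 0.08 c 1.00
  side [-0.075, -0.012, 0.035] [0.075, -0.012, 0.035] mean 0.27 std 0.08 c 1.00
  side [-0.015, -0.012, -0.035] [0.075, -0.012, -0.035] mean 0.02 std 0.22 c 1.00
```

View pics/v7.png

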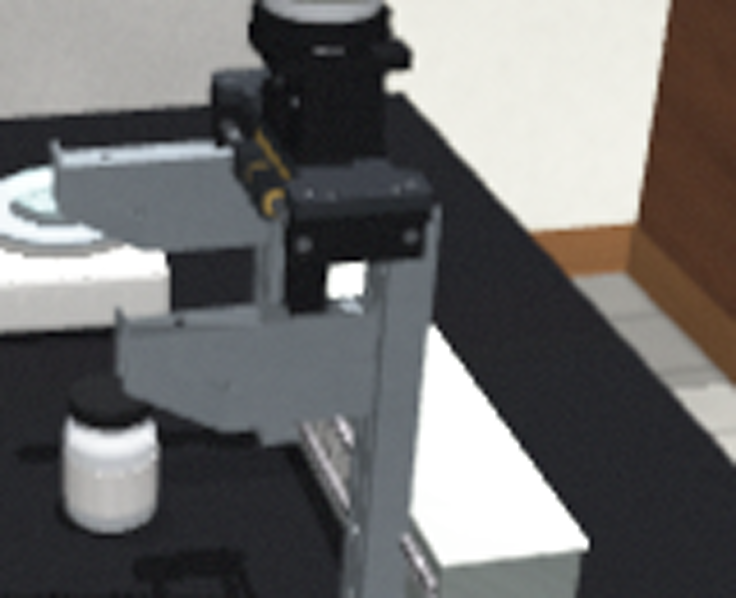

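Request:
apply_moves(targets=[[[0,0,0.006],[0,0,0]],[[0,0,0.006],[0,0,0]]])

```text
time: 22.55
ee_pos: [0.5918, -0.0574, 0.2318]
ee_rot: [3.141, 0.001, 3.14]
force: [-4.7, 0.4, 12.0]
grip_width: 0.0006
gripper_force: 6.0
```

Request:
apply_moves(targets=[[[0,0,0.005],[0,0,0]],[[0,0,0.005],[0,0,0]]])

```text
time: 22.75
ee_pos: [0.5918, -0.0575, 0.2317]
ee_rot: [3.141, 0.001, 3.14]
force: [-8.6, 1.7, 18.1]
grip_width: 0.0003
gripper_force: 8.9
```

Request:
apply_moves(targets=[[[0,0,0.004],[0,0,0]],[[0,0,0.004],[0,0,0]]])

```text
time: 22.95
ee_pos: [0.5918, -0.0575, 0.2315]
ee_rot: [3.14, 0.001, 3.14]
force: [-10.9, 1.0, 23.4]
grip_width: 0.0006
gripper_force: 11.2
```

Request:
apply_moves(targets=[[[0,0,0.003],[0,0,0]],[[0,0,0.003],[0,0,0]]])

```text
time: 23.15
ee_pos: [0.5918, -0.0575, 0.2315]
ee_rot: [3.14, 0.001, 3.14]
force: [-12.2, 2.1, 25.3]
grip_width: 0.0006
gripper_force: 12.9
```

Request:
apply_moves(targets=[[[0,0,-0.1],[0,0,0]],[[0,0,-0.3],[0,0,0]],[[0.1,0,-0.3],[0,0,0]],[[0.2,0.3,-0.3],[0,0,0]],[[0.2,0.6,-0.3],[0,0,0]],[[0.2,0.8,-0.3],[0,0,0]],[[0.2,0.8,-0.3],[0,0,0]]])

```text
time: 23.85
ee_pos: [0.5616, 0.0687, 0.2736]
ee_rot: [3.14, -0.0, -3.135]
force: [0.4, 0.6, 0.2]
grip_width: 0.0006
gripper_force: 0.0
```

Request:
apply_moves(targets=[[[0,0.3,0],[0,0,0]],[[0,0.6,0],[0,0,0]],[[0,0.8,0],[0,0,0]],[[-0.1,0.8,0],[0,0,0]],[[-0.2,0.8,0],[0,0,0]],[[-0.2,0.8,0],[0,0,0]],[[-0.2,0.8,0],[0,0,0]]])

```text
time: 24.55
ee_pos: [0.5921, 0.1817, 0.2737]
ee_rot: [-3.141, -0.0, 3.139]
force: [-0.0, 0.0, -0.5]
grip_width: 0.0007
gripper_force: 0.0
```

Request:
apply_moves(targets=[[[0,0,0.1],[0,0,0]],[[0,0,0.18],[0,0,0]],[[0,0,0.23],[0,0,0]],[[0,0,0.24],[0,0,0]],[[0,0,0.24],[0,0,0]]])

```text
time: 25.05
ee_pos: [0.5918, 0.1827, 0.2375]
ee_rot: [-3.142, -0.001, 3.14]
force: [0.5, 0.1, 0.2]
grip_width: 0.0004
gripper_force: 0.0
```

Request:
apply_moves(targets=[[[0,0,0.007],[0,0,0]],[[0,0,0.013],[0,0,0]],[[0,0,0.013],[0,0,0]]])

```text
time: 25.35
ee_pos: [0.5922, 0.1827, 0.236]
ee_rot: [3.141, 0.0, 3.14]
force: [0.1, -0.1, 0.1]
grip_width: 0.0007
gripper_force: 0.0
```

Request:
apply_moves(targets=[[[0,0,0.007],[0,0,0]],[[0,0,0.007],[0,0,0]]])

```text
time: 25.55
ee_pos: [0.5921, 0.1826, 0.2348]
ee_rot: [3.142, -0.0, 3.14]
force: [0.8, 0.3, 0.8]
grip_width: 0.0
gripper_force: 0.0
```

Request:
apply_moves(targets=[[[0,0,0.007],[0,0,0]],[[0,0,0.007],[0,0,0]]])

```text
time: 25.75
ee_pos: [0.592, 0.1827, 0.2337]
ee_rot: [3.142, -0.0, 3.14]
force: [-0.1, 0.8, -0.5]
grip_width: 0.0004
gripper_force: 0.0
```

Request:
apply_moves(targets=[[[0,0,0.005],[0,0,0]],[[0,0,0.005],[0,0,0]]])

```text
time: 25.95
ee_pos: [0.592, 0.1826, 0.2329]
ee_rot: [3.142, -0.0, 3.14]
force: [0.3, -0.3, 0.3]
grip_width: 0.0004
gripper_force: 0.0
```

Request:
apply_moves(targets=[[[0,0,0.005],[0,0,0]],[[0,0,0.005],[0,0,0]]])

```text
time: 26.15
ee_pos: [0.5921, 0.1827, 0.2328]
ee_rot: [3.141, 0.0, 3.14]
force: [-1.8, -0.6, 4.9]
grip_width: 0.0005
gripper_force: 2.3
```

Request:
apply_moves(targets=[[[0,0,0.005],[0,0,0]],[[0,0,0.005],[0,0,0]]])

```text
time: 26.35
ee_pos: [0.5921, 0.1827, 0.2327]
ee_rot: [3.141, 0.0, 3.14]
force: [-4.2, -1.0, 10.7]
grip_width: 0.0007
gripper_force: 5.3
```

Request:
apply_moves(targets=[[[0,0,-0.15],[0,0,0]],[[0.1,0,-0.45],[0,0,0]],[[0.4,0,-0.7],[0,0,0]],[[0.7,0.2,-0.7],[0,0,0]],[[1,0.5,-0.7],[0,0,0]],[[1,0.8,-0.7],[0,0,0]],[[1,0.8,-0.7],[0,0,0]],[[1,0.8,-0.7],[0,0,0]]])

```text
time: 27.15
ee_pos: [0.4408, 0.3056, 0.336]
ee_rot: [-3.141, -0.0, -3.138]
force: [0.1, -0.2, -0.0]
grip_width: 0.0006
gripper_force: 0.0
```

```bash
cat > fin.py <<'E'
from bench import ctrl
from h import *
im={n:ctrl.camera(n)["img"] for n in("side","top")}
s=ctrl.read_state();print(s["ee_pos"],s["force"])
fz=lambda z:lambda p:(R.from_euler("z",p[2]).as_matrix(),np.array([p[0],p[1],z]))
E3=BR[:2]+[("top",[-.075,-W,T],[-.075,W,T])]
print("ours top",edgefit(im,E3,[.557,-.0573,0],fz(.1975)))
print("mate top (first pic)",edgefit(load(0),E3,[.557,.182,0],fz(.1975),verbose=False))
pose=lambda p:(R.from_euler("zy",[-.003,p[2]]).as_matrix(),np.array([p[0],-.0573,p[1]]))
print("ours side x z pitch",edgefit(im,[BR[2],BR[3],BR[4],BR[5],("side",[-.075,-W,0],[-.075,-W,T])],[.556,.2,.0],pose))
E
python3 fin.py
```

```text
[0.44285364 0.30199792 0.33638841] [ 0.31706749 -0.12400855  0.11363081]
  top [-0.075, 0.012, 0.035] [0.075, 0.012, 0.035] mean -0.32 std 0.05 c 1.00
  top [-0.075, -0.012, 0.035] [0.075, -0.012, 0.035] mean 0.33 std 0.11 c 1.00
  top [-0.075, -0.012, 0.035] [-0.075, 0.012, 0.035] mean -0.00 std 0.03 c 1.00
ours top [ 0.55638655 -0.05808536 -0.00431873]
mate top (first pic) [ 0.55827472  0.1825848  -0.00268124]
  side [-0.07, 0.012, 0.035] [0.075, 0.012, 0.035] mean -0.01 std 0.28 c 0.99
  side [-0.075, -0.012, 0.035] [0.075, -0.012, 0.035] mean 0.17 std 0.18 c 1.00
  side [-0.015, -0.012, -0.035] [0.075, -0.012, -0.035] mean 0.39 std 0.59 c 0.63
  side [-0.075, -0.012, 0] [-0.015, -0.012, -0.035] mean -0.26 std 0.09 c 1.00
  side [-0.075, -0.012, 0] [-0.075, -0.012, 0.035] mean -0.07 std 0.48 c 1.00
ours side x z pitch [ 0.5544672   0.19739635 -0.00560507]
```

```bash
python3 -c "
from bench import ctrl
print(ctrl.close_job())"
```

```text
the job is handed in; nothing more can be done
None
```

I hung the loose bracket on the bare upright, let go of it and handed the job in at about 27 s; I don't have the verdict. By touch its top is 0.8 mm below its mate's. I never felt a clear click, but a final 25 N press did not move it further.

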